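# Put the optical posts away in the graded rack

### The arm

A 6-joint arm with a two-finger parallel gripper is mounted at the origin on a cart in front of the work surface, level with it; the furniture and walls round the work are solid. World frame = base frame: x ahead of the robot, y to its left, z up, the work surface at z = 0. Lengths are in m, angles in rad, forces in N, time in s.
With the tool pointing down it reaches from about 0.325 to 0.775 m from the base axis. Payload 5.5 kg.
Tool frame: the origin (TCP) lies midway between the tips of the shut fingers; the grasp point (between the pads) lies bot.pinch_z behind it (bot.pinch_z is the distance from the TCP to the grasp point, in m); z points along the fingers, y is the line along which they close (so a half turn about z gives the same grasp; the last joint's range is limited). The gripper opens to 88 mm and grips with 3 to 60 N. Pads are 20 mm wide; open, the fingers measure 115 mm over their backs; the gripper's body (75 mm by 178 mm) begins 61 mm behind the grasp point.
Start: joints at [1.208, 0.091, 1.231, -0, 1.82, -0.057], TCP at [0.181, 0.572, 0.223] pointing down, gripper open.
Joint ranges: [-2.87, 2.87], [-0.86, 2.18], [0.17, 2.46], [-1.51, 4.65], [0.06, 2.69], [-2.65, 2.65]. Speed limits (rad/s): [2.57, 2.57, 3.01, 3.14, 3.14, 3.14].

### API

Orientations are given as a unit quaternion [w, x, y, z].
In Python, from workcell import sensors, imaging, ticket, bot gives the robot as it stands.
- The arm moves only by the tool send_rows, never from a script. Its argument "series" is a list of rows, each an object with "xyz": the shift along the tool's x, y, z in mm, a list of three; "turn": the turn, a rotation vector about the tool's x, y, z in degrees, a list of three; "hand": the opening, from 0 (shut) to 1 (fully open). A call has 1 to 10 rows; each row shifts and turns the commanded pose from where the row before left it, along the tool's axes as they then stand; what a row does not reach is not made up. A row lasts 1/10 s, in which the tool goes at most 50 mm and 8.59 degrees, less where a joint would pass 70% of its speed; a pose out of reach is approached as far as the arm can. A call with a gripper value outside its range is refused whole. The fingers move at their own pace and stop on an object; "squeeze" is the grip in N (left out, the last holds). Time passes only in rows, so rows that do not move let the fingers close. It gives the time, the measured TCP pose, the force, the opening and the grip force at its end, in the units of the state.
- sensors.observe(): the state, without advancing time (a new reading comes with each control period).
- imaging.capture(name): name is "side" or "top"; returns the picture (480x640x3 uint8, red, green, blue); there is no depth.
- imaging.camera_info(name): a dict with "fx", "fy", "cx", "cy" (pixels), "extrinsics" (4x4, takes a point from camera to world coordinates). Camera axes: x right, y down, z forward; pixel columns grow to the right and rows downward; lengths in m; the calibration is good to about 2 mm. A picture is of the moment at which its call begins. camera_info takes no time and is no camera call.
- ticket.finish_job(): hands the job in; it is judged then, once.
The state is a dict: "clock": time; "joint_positions": joint angles; "dq": joint speeds; "effort": joint torques, N m; "position": TCP position; "tool_rot": TCP orientation; "wrist_force": force on the tool from outside, world axes, zero at the start; "ft_torque": the same for the moment, N m; "width": finger opening in m; "grasp_force": force on a finger pad.
Only numpy, scipy, OpenCV 4.12 (cv2) and the standard library are available. Lean on these libraries where they do the work, as an engineer would, in place of code of your own. Each camera call takes 0.05 s, during which the arm holds its last target. There are 200 camera calls.

### The job

Put the four loose steel optical posts away in the post rack so that they lie in order of length, each in the bay made for its length: resting level in both V-blocks of that bay, between the fence and the end stop. Let go of each one and leave all four lying still.

Things in the scene. Friction and masses are not known exactly. Their poses are not given: they have to be found in the camera images.
- rack: Post rack, immovable: tapered dark plate 6 mm thick, 186 mm across its bays (50 mm apart), 104 to 190 along. Bays grow from 75 mm at its +y side to 150 mm at -y. Origin on the bench, midway between the middle bays; z up; x along the bays, from the aluminium fence (24 mm high, inner face at x = -88 mm) to the end stops. A microscope head juts out to world x 0.63, y 0.06 to 0.15.
- post_75: Plain stainless optical post lying on the bench, a round bar 12.7 mm in diameter and 75 mm long (75 g) with a shallow groove, cross hole and tapped ends; it rolls if pushed. Origin at its middle, on its axis; its x axis runs along the bar (6.35 mm above what it lies on at the start). Either end may go to either end of the bay.
- post_100: Plain stainless optical post lying on the bench, a round bar 12.7 mm in diameter and 100 mm long (100 g) with a shallow groove, cross hole and tapped ends; it rolls if pushed. Origin at its middle, on its axis; its x axis runs along the bar (6.35 mm above what it lies on at the start). Either end may go to either end of the bay.
- post_125: Plain stainless optical post lying on the bench, a round bar 12.7 mm in diameter and 125 mm long (125 g) with a shallow groove, cross hole and tapped ends; it rolls if pushed. Origin at its middle, on its axis; its x axis runs along the bar (6.35 mm above what it lies on at the start). Either end may go to either end of the bay.
- post_150: Plain stainless optical post lying on the bench, a round bar 12.7 mm in diameter and 150 mm long (150 g) with a shallow groove, cross hole and tapped ends; it rolls if pushed. Origin at its middle, on its axis; its x axis runs along the bar (6.35 mm above what it lies on at the start). Either end may go to either end of the bay.
- bay_75: Shortest bay: two aluminium V-blocks, centres 53 mm apart, each 8 mm thick, 24 mm wide, open between; 90 degree V, 20 mm wide at the lips, centres the post. Origin: where the middle of the seated 75 mm post lies, 21 mm above the bench, 1 mm below the lips; x along the bay, z up. Fence to end stop 89 mm, both about as high as the lips. Only this length rests on both blocks.
- bay_100: Second bay: two aluminium V-blocks, centres 78 mm apart, each 8 mm thick, 24 mm wide, open between; 90 degree V, 20 mm wide at the lips, centres the post. Origin: where the middle of the seated 100 mm post lies, 21 mm above the bench, 1 mm below the lips; x along the bay, z up. Fence to end stop 114 mm, both about as high as the lips. Only this length rests on both blocks.
- bay_125: Third bay: two aluminium V-blocks, centres 103 mm apart, each 8 mm thick, 24 mm wide, open between; 90 degree V, 20 mm wide at the lips, centres the post. Origin: where the middle of the seated 125 mm post lies, 21 mm above the bench, 1 mm below the lips; x along the bay, z up. Fence to end stop 139 mm, both about as high as the lips. Only this length rests on both blocks.
- bay_150: Longest bay: two aluminium V-blocks, centres 128 mm apart, each 8 mm thick, 24 mm wide, open between; 90 degree V, 20 mm wide at the lips, centres the post. Origin: where the middle of the seated 150 mm post lies, 21 mm above the bench, 1 mm below the lips; x along the bay, z up. Fence to end stop 164 mm, both about as high as the lips. Only this length rests on both blocks.

How it is judged:
At the end, for the whole second after the job is handed in: Each post lies at rest in the bay of its own length, seated in both V-blocks: its middle within 11 mm of the bay's origin along the bay, 4 mm across it and 3 mm in height, its axis within 0.06 rad of the bay's; speed under 0.02 m/s and 0.2 rad/s (x of post_75 in the frame of bay_75 between -0.011 and 0.011 m and y of post_75 in the frame of bay_75 between -0.004 and 0.004 m and z of post_75 in the frame of bay_75 between -0.003 and 0.003 m and angle between the x axis of post_75 and the x axis of bay_75, either way round below 0.06 rad and linear speed of each of post_75, post_100, post_125, post_150 below 0.02 m/s and angular speed of each of post_75, post_100, post_125, post_150 below 0.2 rad/s and x of post_100 in the frame of bay_100 between -0.011 and 0.011 m and y of post_100 in the frame of bay_100 between -0.004 and 0.004 m and z of post_100 in the frame of bay_100 between -0.003 and 0.003 m and angle between the x axis of post_100 and the x axis of bay_100, either way round below 0.06 rad and x of post_125 in the frame of bay_125 between -0.011 and 0.011 m and y of post_125 in the frame of bay_125 between -0.004 and 0.004 m and z of post_125 in the frame of bay_125 between -0.003 and 0.003 m and angle between the x axis of post_125 and the x axis of bay_125, either way round below 0.06 rad and x of post_150 in the frame of bay_150 between -0.011 and 0.011 m and y of post_150 in the frame of bay_150 between -0.004 and 0.004 m and z of post_150 in the frame of bay_150 between -0.003 and 0.003 m and angle between the x axis of post_150 and the x axis of bay_150, either way round below 0.06 rad); the robot touches nothing.
It also fails if it takes over 106 s, if anything falls off the work surface, if the arm or the gripper's body presses on something with over 40 N, if the wrist force passes 120 N, or if a joint passes its speed limit or range.

## Working session

There is one attempt and no reset: what is moved stays moved. The work goes in short steps, Python scripts to look and compute and a tool call to move; the robot and the scene stay as the last step left them, time stands still between calls to the robot, and variables do not carry over. Pictures are saved under pics/ and viewed, at most 14 in all, crops included, and the job is handed in when it is done.

Besides the shell and the picture viewer there is one more tool, called as name(argument=value, ...), one argument or row to a line, values as JSON. send_rows: Moves the arm, as the interface text tells. Its arguments: {"type":"object","properties":{"series":{"type":"array","items":{"type":"object","properties":{"xyz":{"type":"array","items":{"type":"number"}},"turn":{"type":"array","items":{"type":"number"}},"hand":{"type":"number"}}}},"squeeze":{"type":"number"}},"required":["series"]}

```bash
mkdir -p pics; ls
python3 - <<'E'
from workcell import sensors, imaging, ticket, bot
import cv2
print(bot.pinch_z); s=sensors.observe(); print(s)
for n in("top","side"):
    i=imaging.camera_info(n); print(n,i)
    cv2.imwrite(f"pics/{n}0.png",imaging.capture(n)[:,:,::-1])
E
```

```text
pics
0.0187
{'clock': 0.0, 'joint_positions': array([ 1.20828418e+00,  9.18614595e-02,  1.23186667e+00, -2.37117215e-06,
        1.81978384e+00, -5.66588530e-02]), 'dq': array([-7.27138796e-04, -3.94245639e-05, -1.16876463e-04,  6.38620473e-04,
       -6.19091652e-04, -2.05940464e-05]), 'effort': array([-2.36039687e-04, -4.46469927e+01, -4.06432021e+01,  6.98184664e-02,
        2.99521547e-02, -1.66994878e-04]), 'position': array([0.18054079, 0.57189109, 0.22151616]), 'tool_rot': array([-1.98537401e-04,  1.52331491e-01,  9.88328992e-01, -9.38899033e-04]), 'wrist_force': array([ 0.4395585 , -0.48863672, -1.03093212]), 'ft_torque': array([-0.01766779,  0.00704085,  0.06867627]), 'grasp_force': 0.0, 'width': 0.08796066278137506}
top {'fx': 473.04503984880915, 'fy': 473.04503984880915, 'cx': 326.7073806637014, 'cy': 237.61264145791534, 'extrinsics': array([[-0.02675195, -0.98205867,  0.18666845,  0.32471039],
       [-0.99961454,  0.02766726,  0.00229946, -0.03250151],
       [-0.00742281, -0.18653499, -0.98242028,  0.95291781],
       [ 0.        ,  0.        ,  0.        ,  1.        ]])}
side {'fx': 548.1774856031564, 'fy': 548.1774856031564, 'cx': 317.92442153535376, 'cy': 246.8952790103257, 'extrinsics': array([[-0.99994897, -0.01004579,  0.00106366,  0.49962366],
       [-0.00680496,  0.59203137, -0.80588619,  0.87517716],
       [ 0.00746605, -0.8058523 , -0.59206952,  0.72260237],
       [ 0.        ,  0.        ,  0.        ,  1.        ]])}
```

View pics/top0.png

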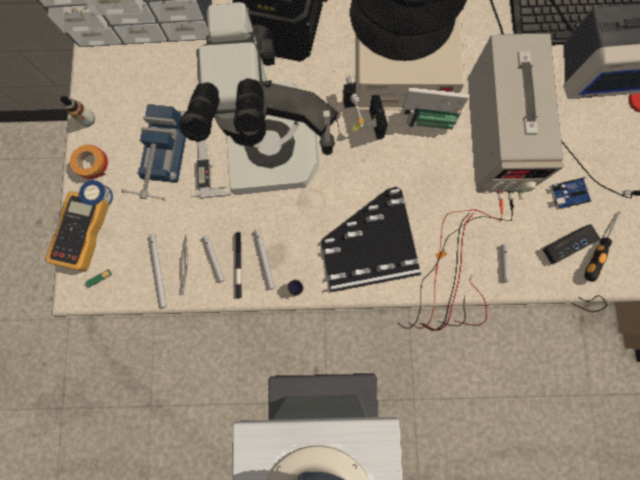

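View pics/side0.png

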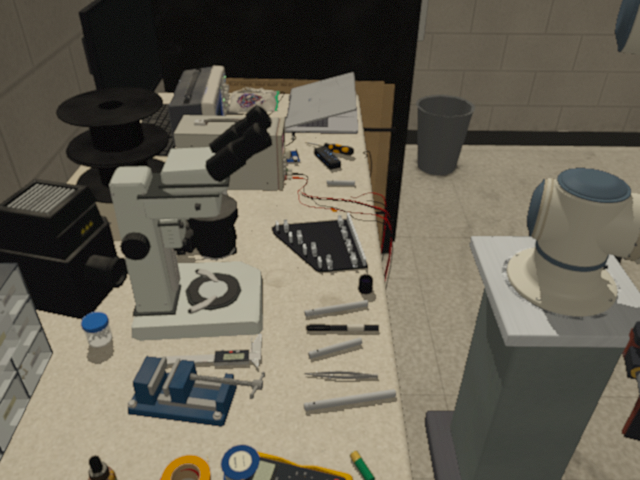

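The top view shows posts by length: 150 at (157,270), 100 at (212,258), 125 at (262,259) and 75 at (504,263). The rack is around (370,245), with its fence along the bottom edge. I'll zoom in for exact points.

Run:
```python
import cv2
a=cv2.imread("pics/top0.png")
cv2.imwrite("pics/c1.png",cv2.resize(a[180:300,310:430],None,fx=5,fy=5,interpolation=cv2.INTER_CUBIC))
cv2.imwrite("pics/c2.png",cv2.resize(a[225:315,140:280],None,fx=5.7,fy=5.7,interpolation=cv2.INTER_CUBIC)[:600,:800])
```

```text
(no output)
```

View pics/c1.png

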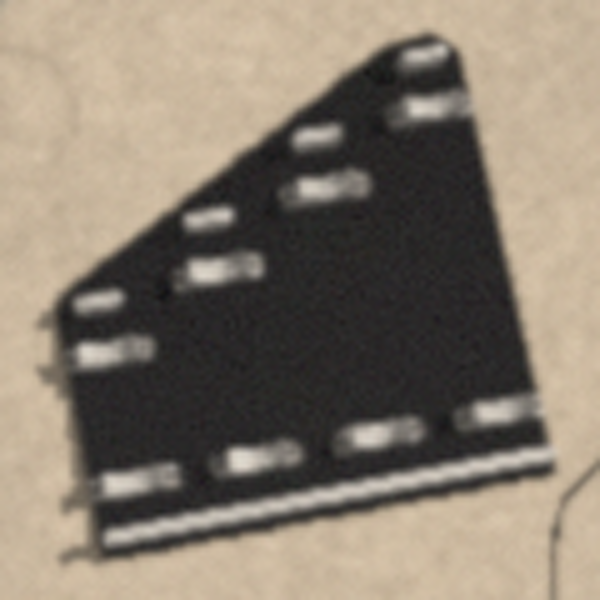

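View pics/c2.png

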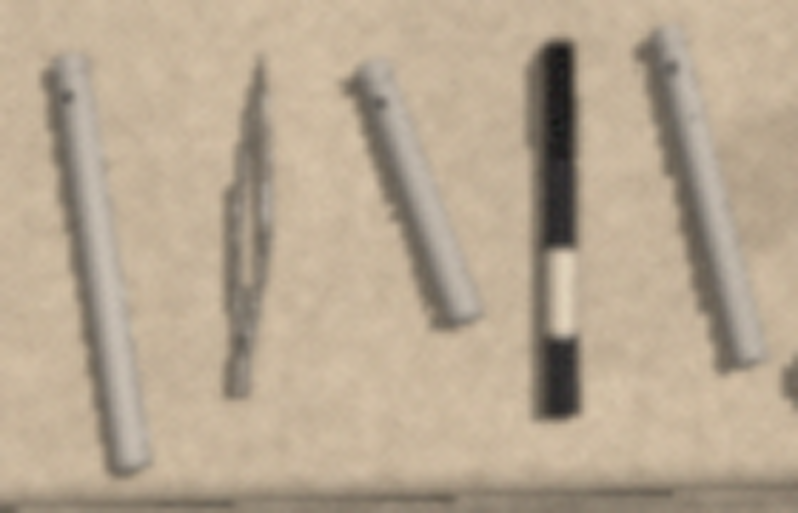

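Crop 1 shows the rack: fence top from (105,537) to (552,457) and end stops at (98,300), (210,217), (318,135), (425,55) in crop pixels. Crop 2 shows the three left posts clearly, next to tweezers and a marker.

```bash
cat > h.py <<'E'
import numpy as np, cv2
from scipy.optimize import least_squares
from workcell import imaging
def ray(n,uv,z):
    i=imaging.camera_info(n);E=i["extrinsics"]
    d=E[:3,:3]@np.array([(uv[0]-i["cx"])/i["fx"],(uv[1]-i["cy"])/i["fy"],1]);o=E[:3,3]
    return o+d*(z-o[2])/d[2]
def proj(n,P):
    i=imaging.camera_info(n);E=i["extrinsics"]
    p=(np.atleast_2d(P)-E[:3,3])@E[:3,:3]
    return np.c_[p[:,0]/p[:,2]*i["fx"]+i["cx"],p[:,1]/p[:,2]*i["fy"]+i["cy"]]
def posts(img,rois,z=.0075):
    hsv=cv2.cvtColor(img,cv2.COLOR_RGB2HSV); out={}
    for k,(u0,u1,v0,v1) in rois.items():
        c=hsv[v0:v1,u0:u1]; m=((c[...,1]<40)&(c[...,2]>105)).astype(np.uint8)
        n,l,st,_=cv2.connectedComponentsWithStats(m); j=1+np.argmax(st[1:,4])
        ys,xs=np.where(l==j); q=np.array([ray("top",(x+u0,y+v0),z)[:2] for x,y in zip(xs,ys)])
        (cx,cy),(w,h),a=cv2.minAreaRect(q.astype(np.float32)*1000)
        ev=np.linalg.eigh(np.cov(q.T))[1][:,1]; ev*=np.sign(ev[0])
        t=(q-q.mean(0))@ev; mid=q.mean(0)+ev*(t.max()+t.min())/2
        out[k]=(mid.round(4),round(np.degrees(np.arctan2(ev[1],ev[0])),1),round(max(w,h),1),round(min(w,h),1))
    return out
E
python3 - <<'E'
from h import *
img=cv2.imread("pics/top0.png")[:,:,::-1].copy()
for k,v in posts(img,dict(p150=(145,170,230,312),p100=(198,226,234,284),p125=(248,275,226,293),p75=(496,512,240,288))).items(): print(k,v)
c=lambda u,v:((u+.5)/5-.5+310,(v+.5)/5-.5+180)
obs=np.array([c(*p) for p in[(105,537),(552,457),(98,300),(210,217),(318,135),(425,55),(135,481),(255,458),(378,434),(500,411),(112,351),(220,268),(325,187),(432,106)]])
ys=[75,25,-25,-75]
M=np.array([(-91,93,24),(-91,-93,24)]+[(s+4,y,22) for s,y in zip((1,26,51,76),ys)]+[(-70,y,17) for y in ys]+[(x,y,17) for x,y in zip((-17,8,33,58),ys)])/1e3
def W(p,M): c_,s=np.cos(p[2]),np.sin(p[2]); return np.c_[p[0]+c_*M[:,0]-s*M[:,1],p[1]+s*M[:,0]+c_*M[:,1],M[:,2]]
r=least_squares(lambda p:(proj("top",W(p,M))-obs).ravel(),[.47,-.1,0],loss="soft_l1")
print(r.x,np.degrees(r.x[2])); print((proj("top",W(r.x,M))-obs).round(1).tolist())
B=W(r.x,np.array([(-43.5,75,21),(-31,25,21),(-18.5,-25,21),(-6,-75,21)])/1e3); print(B.round(4))
# overlay
o=cv2.resize(img[180:300,310:430],None,fx=5,fy=5)[:,:,::-1].copy()
def poly(P,col):
    q=(proj("top",W(r.x,np.array(P)/1e3))-[310,180]+.5)*5-.5
    cv2.polylines(o,[q.round().astype(np.int32)],True,col,1)
for y,s,x2 in zip(ys,(1,26,51,76),(-17,8,33,58)):
    for x in(-70,x2): poly([(x-4,y-12,22),(x+4,y-12,22),(x+4,y+12,22),(x-4,y+12,22)],(0,0,255))
    poly([(s,y-10,22),(s,y+10,22)],(0,255,0))
poly([(-88,-93,24),(-88,93,24)],(0,255,0))
cv2.imwrite("pics/ov.png",o)
E
```

```text
p150 (array([0.4472, 0.3128]), np.float64(11.2), 149.5, 13.2)
p100 (array([0.4687, 0.2009]), np.float64(21.2), 99.6, 13.2)
p125 (array([0.465 , 0.0982]), np.float64(14.3), 124.3, 12.9)
p75 (array([ 0.4436, -0.3876]), np.float64(-2.2), 70.9, 9.8)
[ 0.50555749 -0.10995708  0.1575553 ] 9.027253663363565
[[-1.5, 0.8], [1.9, -0.6], [-0.1, -0.6], [-0.4, -0.5], [-0.1, -0.4], [0.0, -0.5], [-0.5, 0.2], [0.2, 0.1], [0.3, 0.3], [0.5, 0.3], [-0.8, 0.2], [-0.4, 0.3], [0.4, 0.1], [0.6, 0.2]]
[[ 0.4508 -0.0427  0.021 ]
 [ 0.471  -0.0901  0.021 ]
 [ 0.4912 -0.1376  0.021 ]
 [ 0.5114 -0.185   0.021 ]]
```

View pics/ov.png

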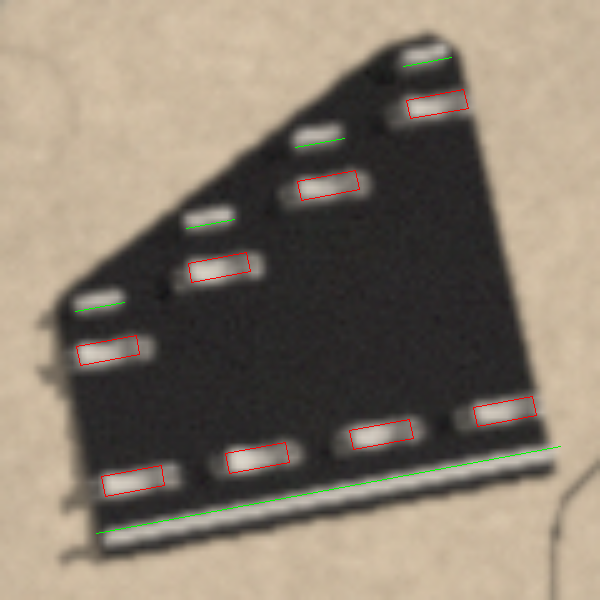

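Rack fit: origin (0.5056, -0.110), yaw 9.0°. The overlay lines up with the V-blocks to about 1 mm. I measured the posts at 149.5, 124.3, 99.6 and about 71 mm, which matches their nominal lengths. I'm starting with post_150.

send_rows(
  series=[
    {"xyz":[0,0,25],"turn":[0,0,-7.2],"hand":0.5},
    {"xyz":[0,0,25],"turn":[0,0,-7.2],"hand":0.5},
    {"xyz":[0,0,25],"turn":[0,0,-7.2],"hand":0.5},
    {"xyz":[0,0,25],"turn":[0,0,-7.1],"hand":0.5},
  ],
  squeeze=30,
)

```text
clock: 0.5
position: [0.1805, 0.5718, 0.121]
tool_rot: [-0.0, -0.1, 0.995, -0.0]
wrist_force: [0.4, -0.2, -0.3]
width: 0.0595
grasp_force: 0.0
```

send_rows(
  series=[
    {"xyz":[-21,-30.6,0]},
    {"xyz":[-21,-30.6,0]},
    {"xyz":[-21,-30.6,0]},
    {"xyz":[-21,-30.6,0]},
    {"xyz":[-21,-30.6,0]},
    {"xyz":[-21,-30.6,0]},
    {"xyz":[-21,-30.6,0]},
    {"xyz":[-21,-30.6,0]},
    {"xyz":[-21,-30.6,0]},
    {"xyz":[-22,-30.6,0]},
  ],
)

```text
schema error: expected keys xyz, turn, hand
```

```bash
cat > to.py <<'E'
import sys,numpy as np
from scipy.spatial.transform import Rotation as R
from workcell import sensors
def rep(x,y,z,th,T=None):
    s=sensors.observe();w,a,b,c=s["tool_rot"];r=R.from_quat([a,b,c,w])
    M=r.as_matrix();yaw=np.degrees(np.arctan2(M[1,1],M[0,1]))
    turn=-(th+90-yaw); d=np.array([x,y,z])-s["position"]
    r2=r*R.from_rotvec([0,0,turn],degrees=True)
    print("t",round(s["clock"],1),"pos",s["position"].round(4),"yaw",yaw.round(2),"tilt",np.degrees(M[:2,2]).round(2),"w",s["width"].round(4),"g",round(s["grasp_force"],1),"F",s["wrist_force"].round(1),"q",s["joint_positions"].round(2))
    print("turn",turn.round(1),"shift after turn",(r2.inv().apply(d)*1e3).round(1),"before turn",(r.inv().apply(d)*1e3).round(1))
if __name__=="__main__": rep(*map(float,sys.argv[1:5]))
E
python3 to.py .4472 .3128 .003 11.2
```

```text
Traceback (most recent call last):
  File "to.py", line 11, in <module>
    if __name__=="__main__": rep(*map(float,sys.argv[1:5]))
                             ~~~^^^^^^^^^^^^^^^^^^^^^^^^^^^
  File "to.py", line 9, in rep
    print("t",round(s["clock"],1),"pos",s["position"].round(4),"yaw",yaw.round(2),"tilt",np.degrees(M[:2,2]).round(2),"w",s["width"].round(4),"g",round(s["grasp_force"],1),"F",s["wrist_force"].round(1),"q",s["joint_positions"].round(2))
                                                                                                                          ^^^^^^^^^^^^^^^^
AttributeError: 'float' object has no attribute 'round'
```

send_rows(
  series=[
    {"xyz":[-21,-30.6,0],"turn":[0,0,0],"hand":0.5},
    {"xyz":[-21,-30.6,0],"turn":[0,0,0],"hand":0.5},
    {"xyz":[-21,-30.6,0],"turn":[0,0,0],"hand":0.5},
    {"xyz":[-21,-30.6,0],"turn":[0,0,0],"hand":0.5},
    {"xyz":[-21,-30.6,0],"turn":[0,0,0],"hand":0.5},
    {"xyz":[-21,-30.6,0],"turn":[0,0,0],"hand":0.5},
    {"xyz":[-21,-30.6,0],"turn":[0,0,0],"hand":0.5},
    {"xyz":[-21,-30.6,0],"turn":[0,0,0],"hand":0.5},
    {"xyz":[-21,-30.6,0],"turn":[0,0,0],"hand":0.5},
    {"xyz":[-21,-30.6,0],"turn":[0,0,0],"hand":0.5},
  ],
)

```text
clock: 1.5
position: [0.4467, 0.3114, 0.1222]
tool_rot: [-0.0, -0.097, 0.995, -0.0]
wrist_force: [0.1, 0.1, 0.3]
width: 0.0439
grasp_force: 0.0
```

send_rows(
  series=[
    {"xyz":[0,0,25],"turn":[0,0,0],"hand":0.5},
    {"xyz":[0,0,25],"turn":[0,0,0],"hand":0.5},
    {"xyz":[0,0,0],"turn":[0,0,0],"hand":0.5},
    {"xyz":[0,0,0],"turn":[0,0,0],"hand":0.5},
  ],
)

```text
clock: 1.9
position: [0.4455, 0.3125, 0.0723]
tool_rot: [-0.001, -0.097, 0.995, -0.0]
wrist_force: [1.0, 0.5, 1.5]
width: 0.0437
grasp_force: 0.0
```

```bash
sed -i 's/s\["width"\].round(4)/round(s["width"],4)/' to.py; python3 to.py .4472 .3128 .003 11.2
```

```text
t 1.9 pos [0.4455 0.3125 0.0723] yaw 101.19 tilt [-0.08 -0.05] w 0.0437 g 0.0 F [1.  0.5 1.5] q [ 0.55 -0.03  1.62  0.    1.55 -1.22]
turn -0.0 shift after turn [-1.8 -0.  69.3] before turn [-1.8 -0.  69.3]
```

send_rows(
  series=[
    {"xyz":[-1.8,0,20],"turn":[0,0,0],"hand":0.5},
    {"xyz":[0,0,20],"turn":[0,0,0],"hand":0.5},
    {"xyz":[0,0,15],"turn":[0,0,0],"hand":0.5},
    {"xyz":[0,0,8],"turn":[0,0,0],"hand":0.5},
    {"xyz":[0,0,6],"turn":[0,0,0],"hand":0.5},
    {"xyz":[0,0,0],"turn":[0,0,0],"hand":0.5},
    {"xyz":[0,0,0],"turn":[0,0,0],"hand":0.2},
    {"xyz":[0,0,0],"turn":[0,0,0],"hand":0},
    {"xyz":[0,0,0],"turn":[0,0,0],"hand":0},
    {"xyz":[0,0,0],"turn":[0,0,0],"hand":0},
  ],
)

```text
clock: 2.9
position: [0.448, 0.3132, 0.0041]
tool_rot: [0.0, -0.097, 0.995, 0.0]
wrist_force: [0.1, 0.2, 0.3]
width: 0.0153
grasp_force: 0.0
```

send_rows(
  series=[
    {"xyz":[0,0,0],"turn":[0,0,0],"hand":0},
    {"xyz":[0,0,0],"turn":[0,0,0],"hand":0},
    {"xyz":[0,0,-5],"turn":[0,0,0],"hand":0},
    {"xyz":[0,0,-15],"turn":[0,0,0],"hand":0},
    {"xyz":[0,0,-30],"turn":[0,0,0],"hand":0},
    {"xyz":[0,0,-30],"turn":[0,0,0],"hand":0},
    {"xyz":[0,0,-30],"turn":[0,0,0],"hand":0},
    {"xyz":[0,0,0],"turn":[0,0,0],"hand":0},
  ],
)

```text
clock: 3.7
position: [0.4499, 0.3144, 0.1203]
tool_rot: [0.004, -0.097, 0.995, 0.002]
wrist_force: [0.2, -0.2, -1.5]
width: 0.012
grasp_force: 30.0
```

```bash
python3 to.py .5114 -.185 .0185 9.0
```

```text
t 3.7 pos [0.4499 0.3144 0.1203] yaw 101.18 tilt [0.48 0.29] w 0.012 g 30.0 F [ 0.2 -0.2 -1.5] q [ 0.55 -0.05  1.56 -0.    1.63 -1.22]
turn 2.2 shift after turn [  18.3 -503.2   99.8] before turn [  37.5 -502.2   99.8]
```

send_rows(
  series=[
    {"xyz":[0,0,0],"turn":[0,0,2.2],"hand":0},
    {"xyz":[1.4,-30,0],"turn":[0,0,0],"hand":0},
    {"xyz":[1.4,-40,0],"turn":[0,0,0],"hand":0},
    {"xyz":[1.4,-40,0],"turn":[0,0,0],"hand":0},
    {"xyz":[1.4,-40,0],"turn":[0,0,0],"hand":0},
    {"xyz":[1.4,-40,0],"turn":[0,0,0],"hand":0},
    {"xyz":[1.4,-40,0],"turn":[0,0,0],"hand":0},
    {"xyz":[1.4,-40,0],"turn":[0,0,0],"hand":0},
    {"xyz":[1.4,-40,0],"turn":[0,0,0],"hand":0},
    {"xyz":[1.4,-40,0],"turn":[0,0,0],"hand":0},
  ],
)

```text
clock: 4.7
position: [0.4895, -0.0362, 0.113]
tool_rot: [-0.0, -0.078, 0.997, 0.0]
wrist_force: [1.1, 0.6, -1.4]
width: 0.0116
grasp_force: 30.0
```

send_rows(
  series=[
    {"xyz":[1.4,-40,0],"turn":[0,0,0],"hand":0},
    {"xyz":[1.4,-40,0],"turn":[0,0,0],"hand":0},
    {"xyz":[1.4,-40,0],"turn":[0,0,0],"hand":0},
    {"xyz":[1.4,-33,0],"turn":[0,0,0],"hand":0},
    {"xyz":[0,0,20],"turn":[0,0,0],"hand":0},
    {"xyz":[0,0,20],"turn":[0,0,0],"hand":0},
    {"xyz":[0,0,0],"turn":[0,0,0],"hand":0},
    {"xyz":[0,0,0],"turn":[0,0,0],"hand":0},
    {"xyz":[0,0,0],"turn":[0,0,0],"hand":0},
    {"xyz":[0,0,0],"turn":[0,0,0],"hand":0},
  ],
)

```text
clock: 5.7
position: [0.5089, -0.1866, 0.075]
tool_rot: [0.001, -0.079, 0.997, -0.001]
wrist_force: [-0.4, 0.2, -0.6]
width: 0.0118
grasp_force: 30.0
```

```bash
python3 to.py .5114 -.185 .0185 9.0
python3 - <<'E'
from h import *
a=imaging.capture("side"); b=imaging.capture("top")
cv2.imwrite("pics/s1.png",np.hstack([cv2.resize(a[200:300,250:390],(560,400)),cv2.resize(b[160:310,300:440],(373,400))])[:, :800,::-1])
E
```

```text
t 5.7 pos [ 0.5089 -0.1866  0.075 ] yaw 99.01 tilt [ 0.11 -0.05] w 0.0118 g 30.0 F [-0.4  0.2 -0.6] q [-0.41 -0.05  1.63 -0.    1.55 -2.14]
turn 0.0 shift after turn [-2.6  1.3 56.5] before turn [-2.6  1.3 56.5]
```

View pics/s1.png

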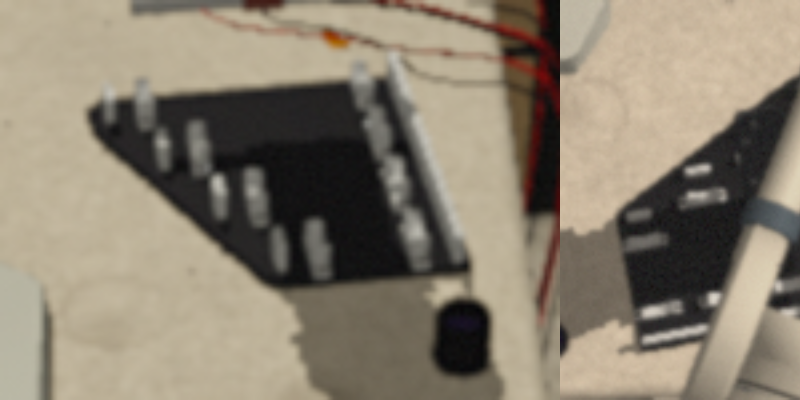

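The side crop shows the empty V-blocks in line, with nothing in the way. In the top crop the arm hides the bay. I'm lowering.

send_rows(
  series=[
    {"xyz":[-2.6,1.3,15],"turn":[0,0,0],"hand":0},
    {"xyz":[0,0,15],"turn":[0,0,0],"hand":0},
    {"xyz":[0,0,10],"turn":[0,0,0],"hand":0},
    {"xyz":[0,0,6],"turn":[0,0,0],"hand":0},
    {"xyz":[0,0,4],"turn":[0,0,0],"hand":0},
    {"xyz":[0,0,2],"turn":[0,0,0],"hand":0},
    {"xyz":[0,0,0],"turn":[0,0,0],"hand":0},
    {"xyz":[0,0,0],"turn":[0,0,0],"hand":0},
  ],
)

```text
clock: 6.6
position: [0.511, -0.1851, 0.0222]
tool_rot: [0.0, -0.078, 0.997, -0.0]
wrist_force: [1.4, -0.5, -2.0]
width: 0.0122
grasp_force: 30.0
```

```bash
python3 to.py .5114 -.185 .0185 9.0
```

```text
t 6.6 pos [ 0.511  -0.1851  0.0222] yaw 98.98 tilt [ 0.05 -0.02] w 0.0122 g 30.0 F [ 1.4 -0.5 -2. ] q [-0.41 -0.01  1.69  0.    1.46 -2.14]
turn -0.0 shift after turn [-0.4  0.   3.7] before turn [-0.4  0.   3.7]
```

send_rows(
  series=[
    {"xyz":[0,0,1],"turn":[0,0,0],"hand":0},
    {"xyz":[0,0,1],"turn":[0,0,0],"hand":0},
    {"xyz":[0,0,1],"turn":[0,0,0],"hand":0},
    {"xyz":[0,0,0],"turn":[0,0,0],"hand":0},
    {"xyz":[0,0,0],"turn":[0,0,0],"hand":0},
  ],
)

```text
clock: 7.1
position: [0.5107, -0.185, 0.0188]
tool_rot: [0.0, -0.078, 0.997, -0.0]
wrist_force: [0.2, 0.2, -0.6]
width: 0.0119
grasp_force: 30.0
```

send_rows(
  series=[
    {"xyz":[0,0,1],"turn":[0,0,0],"hand":0},
    {"xyz":[0,0,0],"turn":[0,0,0],"hand":0.17},
    {"xyz":[0,0,0],"turn":[0,0,0],"hand":0.2},
    {"xyz":[0,0,0],"turn":[0,0,0],"hand":0.3},
    {"xyz":[0,0,0],"turn":[0,0,0],"hand":0.35},
    {"xyz":[0,0,-5],"turn":[0,0,0],"hand":0.35},
    {"xyz":[0,0,-20],"turn":[0,0,0],"hand":0.35},
    {"xyz":[0,0,-30],"turn":[0,0,0],"hand":0.35},
    {"xyz":[0,0,-30],"turn":[0,0,0],"hand":0.35},
    {"xyz":[0,0,0],"turn":[0,0,0],"hand":0.35},
  ],
)

```text
clock: 8.1
position: [0.5129, -0.186, 0.1084]
tool_rot: [0.004, -0.078, 0.997, -0.002]
wrist_force: [0.5, 0.3, 0.6]
width: 0.0307
grasp_force: 0.0
```

```bash
python3 to.py .465 .0982 .0035 14.3
```

```text
t 8.1 pos [ 0.5129 -0.186   0.1084] yaw 98.98 tilt [ 0.46 -0.2 ] w 0.0307 g 0.0 F [0.5 0.3 0.6] q [-0.41 -0.06  1.58 -0.    1.61 -2.14]
turn -5.3 shift after turn [-23.  287.8 103.5] before turn [  3.8 288.7 103.5]
```

send_rows(
  series=[
    {"xyz":[0,0,0],"turn":[0,0,-5.3],"hand":0.45},
    {"xyz":[-3,36,0],"turn":[0,0,0],"hand":0.45},
    {"xyz":[-3,36,0],"turn":[0,0,0],"hand":0.45},
    {"xyz":[-3,36,0],"turn":[0,0,0],"hand":0.45},
    {"xyz":[-3,36,0],"turn":[0,0,0],"hand":0.45},
    {"xyz":[-3,36,0],"turn":[0,0,0],"hand":0.45},
    {"xyz":[-3,36,0],"turn":[0,0,0],"hand":0.45},
    {"xyz":[-3,36,0],"turn":[0,0,0],"hand":0.45},
    {"xyz":[-2,36,0],"turn":[0,0,0],"hand":0.45},
    {"xyz":[0,0,20],"turn":[0,0,0],"hand":0.45},
  ],
)

```text
clock: 9.1
position: [0.4625, 0.1036, 0.0847]
tool_rot: [0.002, -0.126, 0.992, 0.001]
wrist_force: [0.4, -0.9, -0.3]
width: 0.0396
grasp_force: 0.0
```

send_rows(
  series=[
    {"xyz":[0,0,15],"turn":[0,0,0],"hand":0.45},
    {"xyz":[0,0,0],"turn":[0,0,0],"hand":0.45},
    {"xyz":[0,0,0],"turn":[0,0,0],"hand":0.45},
    {"xyz":[0,0,0],"turn":[0,0,0],"hand":0.45},
  ],
)

```text
clock: 9.5
position: [0.4624, 0.0992, 0.0682]
tool_rot: [0.0, -0.124, 0.992, -0.0]
wrist_force: [-0.8, 0.2, 0.8]
width: 0.0395
grasp_force: 0.0
```

```bash
python3 to.py .465 .0982 .0035 14.3
python3 - <<'E'
from h import *
b=imaging.capture("top")
cv2.imwrite("pics/s2.png",cv2.resize(b[170:310,270:440],None,fx=4,fy=4,interpolation=cv2.INTER_CUBIC)[:,:,::-1])
E
```

```text
t 9.5 pos [0.4624 0.0992 0.0682] yaw 104.2 tilt [0.04 0.  ] w 0.0395 g 0.0 F [-0.8  0.2  0.8] q [ 0.14 -0.23  1.81 -0.    1.56 -1.68]
turn -0.1 shift after turn [-2.3 -1.6 64.7] before turn [-2.3 -1.6 64.7]
```

View pics/s2.png

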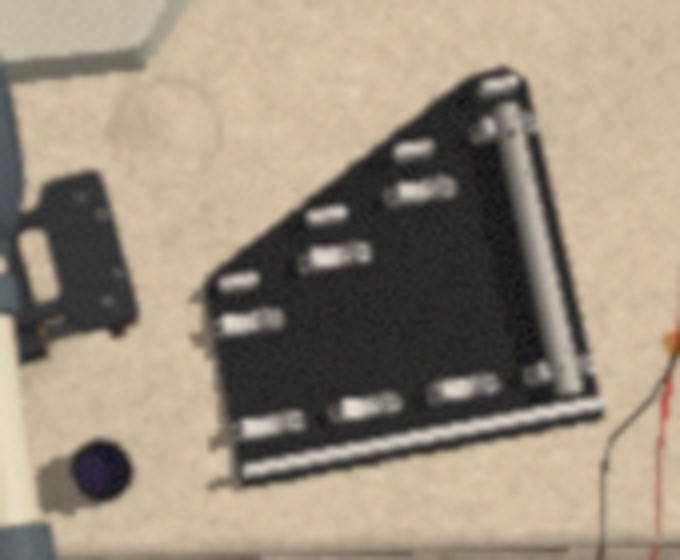

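Post_150 lies in its bay, from (510,105) to (568,390) in the crop, between the fence and the stop. Next is post_125.

send_rows(
  series=[
    {"xyz":[-2.3,-1.6,20],"turn":[0,0,0],"hand":0.45},
    {"xyz":[0,0,20],"turn":[0,0,0],"hand":0.45},
    {"xyz":[0,0,13],"turn":[0,0,0],"hand":0.45},
    {"xyz":[0,0,7],"turn":[0,0,0],"hand":0.45},
    {"xyz":[0,0,5],"turn":[0,0,0],"hand":0.45},
    {"xyz":[0,0,0],"turn":[0,0,0],"hand":0.45},
    {"xyz":[0,0,0],"turn":[0,0,0],"hand":0.2},
    {"xyz":[0,0,0],"turn":[0,0,0],"hand":0},
    {"xyz":[0,0,0],"turn":[0,0,0],"hand":0},
    {"xyz":[0,0,0],"turn":[0,0,0],"hand":0},
  ],
)

```text
clock: 10.55
position: [0.4648, 0.0989, 0.0031]
tool_rot: [0.0, -0.124, 0.992, -0.0]
wrist_force: [-0.0, -0.1, 0.2]
width: 0.012
grasp_force: 30.0
```

send_rows(
  series=[
    {"xyz":[0,0,0],"turn":[0,0,0],"hand":0},
    {"xyz":[0,0,0],"turn":[0,0,0],"hand":0},
    {"xyz":[0,0,-5],"turn":[0,0,0],"hand":0},
    {"xyz":[0,0,-15],"turn":[0,0,0],"hand":0},
    {"xyz":[0,0,-20],"turn":[0,0,0],"hand":0},
    {"xyz":[0,0,-20],"turn":[0,0,0],"hand":0},
    {"xyz":[0,0,-20],"turn":[0,0,0],"hand":0},
    {"xyz":[0,0,0],"turn":[0,0,5.2],"hand":0},
    {"xyz":[0,0,0],"turn":[0,0,0],"hand":0},
    {"xyz":[0,0,0],"turn":[0,0,0],"hand":0},
  ],
)

```text
clock: 11.55
position: [0.4644, 0.0988, 0.0829]
tool_rot: [-0.0, -0.08, 0.997, 0.0]
wrist_force: [0.2, 0.3, -2.0]
width: 0.0116
grasp_force: 30.0
```

```bash
python3 to.py .4912 -.1376 .0175 9.0
```

```text
t 11.6 pos [0.4644 0.0988 0.0829] yaw 99.2 tilt [-0.01 -0.  ] w 0.0116 g 30.0 F [ 0.2  0.3 -2. ] q [ 0.14 -0.23  1.79  0.    1.59 -1.59]
turn 0.2 shift after turn [  10.5 -237.7   65.4] before turn [  11.3 -237.7   65.4]
```

send_rows(
  series=[
    {"xyz":[1.5,-32,0],"turn":[0,0,0.2],"hand":0},
    {"xyz":[1.5,-34,0],"turn":[0,0,0],"hand":0},
    {"xyz":[1.5,-34,0],"turn":[0,0,0],"hand":0},
    {"xyz":[1.5,-34,0],"turn":[0,0,0],"hand":0},
    {"xyz":[1.5,-34,0],"turn":[0,0,0],"hand":0},
    {"xyz":[1.5,-35,0],"turn":[0,0,0],"hand":0},
    {"xyz":[1.5,-34.7,0],"turn":[0,0,0],"hand":0},
    {"xyz":[0,0,20],"turn":[0,0,0],"hand":0},
    {"xyz":[0,0,10],"turn":[0,0,0],"hand":0},
    {"xyz":[0,0,0],"turn":[0,0,0],"hand":0},
  ],
)

```text
clock: 12.55
position: [0.4893, -0.1368, 0.05]
tool_rot: [-0.002, -0.078, 0.997, 0.001]
wrist_force: [-0.1, 0.4, -0.1]
width: 0.012
grasp_force: 30.0
```

send_rows(
  series=[
    {"xyz":[0,0,0],"turn":[0,0,0],"hand":0},
    {"xyz":[0,0,0],"turn":[0,0,0],"hand":0},
  ],
)

```text
clock: 12.75
position: [0.4914, -0.1371, 0.0535]
tool_rot: [0.001, -0.078, 0.997, -0.0]
wrist_force: [-0.1, 0.1, -1.5]
width: 0.0119
grasp_force: 30.0
```

```bash
python3 to.py .4912 -.1376 .0175 9.0
```

```text
t 12.8 pos [ 0.4914 -0.1371  0.0535] yaw 98.96 tilt [ 0.06 -0.02] w 0.0119 g 30.0 F [-0.1  0.1 -1.5] q [-0.34 -0.12  1.74  0.    1.52 -2.07]
turn -0.0 shift after turn [ 0.3 -0.5 36. ] before turn [ 0.3 -0.5 36. ]
```

send_rows(
  series=[
    {"xyz":[0,-0.5,12],"turn":[0,0,0],"hand":0},
    {"xyz":[0,0,10],"turn":[0,0,0],"hand":0},
    {"xyz":[0,0,7],"turn":[0,0,0],"hand":0},
    {"xyz":[0,0,3],"turn":[0,0,0],"hand":0},
    {"xyz":[0,0,2],"turn":[0,0,0],"hand":0},
    {"xyz":[0,0,1],"turn":[0,0,0],"hand":0},
    {"xyz":[0,0,0.5],"turn":[0,0,0],"hand":0},
    {"xyz":[0,0,0],"turn":[0,0,0],"hand":0},
    {"xyz":[0,0,0],"turn":[0,0,0],"hand":0},
  ],
)

```text
clock: 13.65
position: [0.4909, -0.1379, 0.0178]
tool_rot: [-0.0, -0.077, 0.997, 0.0]
wrist_force: [-4.6, 2.5, 5.8]
width: 0.0117
grasp_force: 30.0
```

send_rows(
  series=[
    {"xyz":[0,0,0],"turn":[0,0,0],"hand":0.17},
    {"xyz":[0,0,0],"turn":[0,0,0],"hand":0.2},
    {"xyz":[0,0,0],"turn":[0,0,0],"hand":0.3},
    {"xyz":[0,0,0],"turn":[0,0,0],"hand":0.35},
    {"xyz":[0,0,0],"turn":[0,0,0],"hand":0.35},
    {"xyz":[0,0,-5],"turn":[0,0,0],"hand":0.35},
    {"xyz":[0,0,-20],"turn":[0,0,0],"hand":0.35},
    {"xyz":[0,0,-30],"turn":[0,0,0],"hand":0.35},
    {"xyz":[0,0,-30],"turn":[0,0,0],"hand":0.35},
    {"xyz":[0,0,0],"turn":[0,0,0],"hand":0.35},
  ],
)

```text
clock: 14.65
position: [0.4934, -0.139, 0.1078]
tool_rot: [0.004, -0.077, 0.997, -0.002]
wrist_force: [0.9, -0.3, 0.4]
width: 0.0307
grasp_force: 0.0
```

```bash
python3 to.py .4687 .2009 .0035 21.2
```

```text
t 14.7 pos [ 0.4934 -0.139   0.1078] yaw 98.88 tilt [ 0.47 -0.17] w 0.0307 g 0.0 F [ 0.9 -0.3  0.4] q [-0.34 -0.15  1.67 -0.    1.61 -2.07]
turn -12.3 shift after turn [-99.2 326.4 103. ] before turn [-27.3 340.  103. ]
```

send_rows(
  series=[
    {"xyz":[-3,34,0],"turn":[0,0,0],"hand":0.4},
    {"xyz":[-3,38,0],"turn":[0,0,0],"hand":0.4},
    {"xyz":[-3,38,0],"turn":[0,0,0],"hand":0.4},
    {"xyz":[-3,38,0],"turn":[0,0,0],"hand":0.4},
    {"xyz":[-3,38,0],"turn":[0,0,0],"hand":0.4},
    {"xyz":[-3,38,0],"turn":[0,0,0],"hand":0.4},
    {"xyz":[-3,38,0],"turn":[0,0,0],"hand":0.4},
    {"xyz":[-3,38,0],"turn":[0,0,0],"hand":0.4},
    {"xyz":[-3,40,0],"turn":[0,0,0],"hand":0.4},
    {"xyz":[0,0,0],"turn":[0,0,-6.2],"hand":0.4},
  ],
)

```text
clock: 15.65
position: [0.464, 0.206, 0.1013]
tool_rot: [-0.001, -0.134, 0.991, 0.001]
wrist_force: [-0.1, -0.7, 0.0]
width: 0.0351
grasp_force: 0.0
```

send_rows(
  series=[
    {"xyz":[0,0,15],"turn":[0,0,-6.1],"hand":0.4},
    {"xyz":[0,0,20],"turn":[0,0,0],"hand":0.4},
    {"xyz":[0,0,0],"turn":[0,0,0],"hand":0.4},
    {"xyz":[0,0,0],"turn":[0,0,0],"hand":0.4},
    {"xyz":[0,0,0],"turn":[0,0,0],"hand":0.4},
  ],
)

```text
clock: 16.15
position: [0.4656, 0.202, 0.0681]
tool_rot: [0.001, -0.184, 0.983, 0.0]
wrist_force: [0.3, -0.5, 0.1]
width: 0.0353
grasp_force: 0.0
```

```bash
python3 to.py .4687 .2009 .0035 21.2
```

```text
t 16.1 pos [0.4656 0.202  0.0681] yaw 111.15 tilt [0.06 0.02] w 0.0353 g 0.0 F [ 0.3 -0.5  0.1] q [ 0.34 -0.14  1.73  0.    1.55 -1.6 ]
turn -0.0 shift after turn [-2.4 -2.2 64.6] before turn [-2.4 -2.2 64.6]
```

send_rows(
  series=[
    {"xyz":[-2.4,-2.2,20],"turn":[0,0,0],"hand":0.4},
    {"xyz":[0,0,20],"turn":[0,0,0],"hand":0.4},
    {"xyz":[0,0,13],"turn":[0,0,0],"hand":0.4},
    {"xyz":[0,0,7],"turn":[0,0,0],"hand":0.4},
    {"xyz":[0,0,5],"turn":[0,0,0],"hand":0.4},
    {"xyz":[0,0,0],"turn":[0,0,0],"hand":0.4},
    {"xyz":[0,0,0],"turn":[0,0,0],"hand":0.2},
    {"xyz":[0,0,0],"turn":[0,0,0],"hand":0},
    {"xyz":[0,0,0],"turn":[0,0,0],"hand":0},
    {"xyz":[0,0,0],"turn":[0,0,0],"hand":0},
  ],
)

```text
clock: 17.15
position: [0.4686, 0.2009, 0.0027]
tool_rot: [0.0, -0.184, 0.983, 0.0]
wrist_force: [-0.2, 0.2, 1.7]
width: 0.0117
grasp_force: 30.0
```

send_rows(
  series=[
    {"xyz":[0,0,0],"turn":[0,0,0],"hand":0},
    {"xyz":[0,0,-5],"turn":[0,0,0],"hand":0},
    {"xyz":[0,0,-15],"turn":[0,0,0],"hand":0},
    {"xyz":[0,0,-20],"turn":[0,0,0],"hand":0},
    {"xyz":[0,0,-20],"turn":[0,0,0],"hand":0},
    {"xyz":[0,0,-20],"turn":[0,0,0],"hand":0},
    {"xyz":[0,0,0],"turn":[0,0,6.2],"hand":0},
    {"xyz":[0,0,0],"turn":[0,0,6],"hand":0},
    {"xyz":[0,0,0],"turn":[0,0,0],"hand":0},
    {"xyz":[0,0,0],"turn":[0,0,0],"hand":0},
  ],
)

```text
clock: 18.15
position: [0.4683, 0.2008, 0.0827]
tool_rot: [0.0, -0.08, 0.997, 0.0]
wrist_force: [-0.2, 0.9, -1.9]
width: 0.0115
grasp_force: 30.0
```

```bash
python3 to.py .471 -.0901 .0175 9.0;  python3 - <<'E'
from h import *
b=imaging.capture("top")
cv2.imwrite("pics/s3.png",cv2.resize(b[170:310,310:440],None,fx=4,fy=4,interpolation=cv2.INTER_CUBIC)[:,:,::-1])
E
```

```text
t 18.1 pos [0.4683 0.2008 0.0827] yaw 99.14 tilt [0.02 0.01] w 0.0115 g 30.0 F [-0.2  0.9 -1.9] q [ 0.34 -0.14  1.7  -0.    1.58 -1.39]
turn 0.1 shift after turn [  42.9 -287.8   65.2] before turn [  43.6 -287.7   65.2]
```

View pics/s3.png

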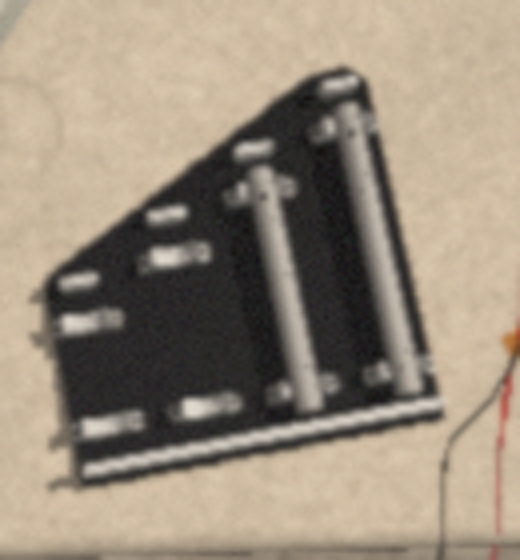

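Post_125 and post_150 both lie centred in their V-blocks, with gaps to the fence and stops. Now placing post_100.

send_rows(
  series=[
    {"xyz":[5,-34,0],"turn":[0,0,0],"hand":0},
    {"xyz":[5,-36,0],"turn":[0,0,0],"hand":0},
    {"xyz":[5,-36,0],"turn":[0,0,0],"hand":0},
    {"xyz":[5,-36,0],"turn":[0,0,0],"hand":0},
    {"xyz":[5,-36,0],"turn":[0,0,0],"hand":0},
    {"xyz":[6,-36,0],"turn":[0,0,0],"hand":0},
    {"xyz":[6,-36,0],"turn":[0,0,0],"hand":0},
    {"xyz":[6,-37,0],"turn":[0,0,0],"hand":0},
    {"xyz":[0,0,20],"turn":[0,0,0],"hand":0},
    {"xyz":[0,0,10],"turn":[0,0,0],"hand":0},
  ],
)

```text
clock: 19.2
position: [0.4699, -0.0902, 0.0509]
tool_rot: [-0.001, -0.078, 0.997, 0.0]
wrist_force: [-1.2, -0.5, -1.9]
width: 0.0117
grasp_force: 30.0
```

send_rows(
  series=[
    {"xyz":[0,0,0],"turn":[0,0,0],"hand":0},
    {"xyz":[0,0,0],"turn":[0,0,0],"hand":0},
    {"xyz":[0,0,0],"turn":[0,0,0],"hand":0},
  ],
)

```text
clock: 19.5
position: [0.4711, -0.0888, 0.053]
tool_rot: [0.001, -0.079, 0.997, -0.0]
wrist_force: [-0.2, 0.9, -0.3]
width: 0.0119
grasp_force: 30.0
```

```bash
python3 to.py .471 -.0901 .0174 9.0
```

```text
t 19.5 pos [ 0.4711 -0.0888  0.053 ] yaw 99.08 tilt [ 0.06 -0.01] w 0.0119 g 30.0 F [-0.2  0.9 -0.3] q [-0.26 -0.21  1.82  0.    1.53 -1.99]
turn 0.1 shift after turn [ 0.3 -1.3 35.6] before turn [ 0.3 -1.3 35.6]
```

send_rows(
  series=[
    {"xyz":[0,-1.3,12],"turn":[0,0,0],"hand":0},
    {"xyz":[0,0,10],"turn":[0,0,0],"hand":0},
    {"xyz":[0,0,6],"turn":[0,0,0],"hand":0},
    {"xyz":[0,0,3],"turn":[0,0,0],"hand":0},
    {"xyz":[0,0,2],"turn":[0,0,0],"hand":0},
    {"xyz":[0,0,1],"turn":[0,0,0],"hand":0},
    {"xyz":[0,0,0.5],"turn":[0,0,0],"hand":0},
    {"xyz":[0,0,0.5],"turn":[0,0,0],"hand":0},
    {"xyz":[0,0,0],"turn":[0,0,0],"hand":0},
  ],
)

```text
clock: 20.4
position: [0.4709, -0.0906, 0.0176]
tool_rot: [0.0, -0.078, 0.997, -0.0]
wrist_force: [-1.5, 0.9, 0.0]
width: 0.0122
grasp_force: 30.0
```

send_rows(
  series=[
    {"xyz":[0,0,0],"turn":[0,0,0],"hand":0.17},
    {"xyz":[0,0,0],"turn":[0,0,0],"hand":0.2},
    {"xyz":[0,0,0],"turn":[0,0,0],"hand":0.3},
    {"xyz":[0,0,0],"turn":[0,0,0],"hand":0.35},
    {"xyz":[0,0,0],"turn":[0,0,0],"hand":0.35},
    {"xyz":[0,0,-5],"turn":[0,0,0],"hand":0.35},
    {"xyz":[0,0,-20],"turn":[0,0,0],"hand":0.35},
    {"xyz":[0,0,-30],"turn":[0,0,0],"hand":0.35},
    {"xyz":[0,0,-30],"turn":[0,0,0],"hand":0.35},
    {"xyz":[0,0,0],"turn":[0,0,0],"hand":0.35},
  ],
)

```text
clock: 21.4
position: [0.4732, -0.0913, 0.1076]
tool_rot: [0.004, -0.078, 0.997, -0.001]
wrist_force: [0.5, -0.4, 0.6]
width: 0.0306
grasp_force: 0.0
```

```bash
python3 to.py .4436 -.3876 .0035 -2.2;  python3 - <<'E'
from h import *
a=cv2.imread("pics/top0.png")[:,:,::-1]
c=cv2.resize(a[225:305,470:540],None,fx=7,fy=7,interpolation=cv2.INTER_CUBIC)[:,:,::-1]
cv2.imwrite("pics/p75.png",c)
E
```

```text
t 21.4 pos [ 0.4732 -0.0913  0.1076] yaw 98.98 tilt [ 0.47 -0.13] w 0.0306 g 0.0 F [ 0.5 -0.4  0.6] q [-0.26 -0.23  1.74 -0.    1.62 -1.99]
turn 11.2 shift after turn [  19.  -297.   104.5] before turn [  76.3 -287.7  104.5]
```

View pics/p75.png

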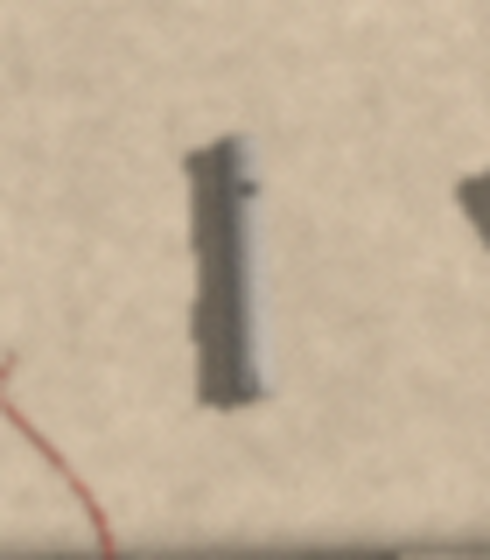

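The crop shows post_75 with its axis from about (239,137) to (252,398). Its shaded side was cut off by the mask, so I'm recomputing the pose.

Run:
```python
from h import *
f=lambda u,v:ray("top",((u+.5)/7-.5+470,(v+.5)/7-.5+225),.0075)[:2]
a,b=f(239,135),f(252,400); d=a-b
print((a+b)/2,np.hypot(*d),np.degrees(np.arctan2(d[1],d[0])))
```

```text
[ 0.44313075 -0.38614957] 0.07663459921603155 -2.7603832795736807
```

send_rows(
  series=[
    {"xyz":[8,-32,0],"turn":[0,0,0],"hand":0.45},
    {"xyz":[9,-36,0],"turn":[0,0,0],"hand":0.45},
    {"xyz":[10,-36,0],"turn":[0,0,0],"hand":0.45},
    {"xyz":[10,-36,0],"turn":[0,0,0],"hand":0.45},
    {"xyz":[10,-36,0],"turn":[0,0,0],"hand":0.45},
    {"xyz":[10,-36,0],"turn":[0,0,0],"hand":0.45},
    {"xyz":[10,-36,0],"turn":[0,0,0],"hand":0.45},
    {"xyz":[9,-36,0],"turn":[0,0,0],"hand":0.45},
    {"xyz":[0,0,0],"turn":[0,0,5.6],"hand":0.45},
    {"xyz":[0,0,15],"turn":[0,0,5.6],"hand":0.45},
  ],
)

```text
clock: 22.4
position: [0.4402, -0.385, 0.0881]
tool_rot: [0.001, 0.022, 1.0, -0.001]
wrist_force: [0.4, 0.1, 0.3]
width: 0.0392
grasp_force: 0.0
```

send_rows(
  series=[
    {"xyz":[0,0,20],"turn":[0,0,0],"hand":0.45},
    {"xyz":[0,0,0],"turn":[0,0,0],"hand":0.45},
    {"xyz":[0,0,0],"turn":[0,0,0],"hand":0.45},
    {"xyz":[0,0,0],"turn":[0,0,0],"hand":0.45},
  ],
)

```text
clock: 22.8
position: [0.4404, -0.3833, 0.0681]
tool_rot: [0.0, 0.019, 1.0, -0.0]
wrist_force: [0.3, -0.7, 0.8]
width: 0.0395
grasp_force: 0.0
```

```bash
python3 to.py .4436 -.3876 .0035 -2.2
```

```text
t 22.8 pos [ 0.4404 -0.3833  0.0681] yaw 87.8 tilt [ 0.05 -0.05] w 0.0395 g 0.0 F [ 0.3 -0.7  0.8] q [-0.77  0.07  1.53 -0.    1.54 -2.31]
turn -0.0 shift after turn [-3.3 -4.1 64.7] before turn [-3.3 -4.1 64.7]
```

Using (0.4432, -0.3861), yaw -2.8°: the shift is about (-2.8, -2.7, 65) and the turn +0.5°.

send_rows(
  series=[
    {"xyz":[-2.8,-2.7,20],"turn":[0,0,0.5],"hand":0.45},
    {"xyz":[0,0,20],"turn":[0,0,0],"hand":0.45},
    {"xyz":[0,0,13],"turn":[0,0,0],"hand":0.45},
    {"xyz":[0,0,7],"turn":[0,0,0],"hand":0.45},
    {"xyz":[0,0,5],"turn":[0,0,0],"hand":0.45},
    {"xyz":[0,0,0],"turn":[0,0,0],"hand":0.45},
    {"xyz":[0,0,0],"turn":[0,0,0],"hand":0.2},
    {"xyz":[0,0,0],"turn":[0,0,0],"hand":0},
    {"xyz":[0,0,0],"turn":[0,0,0],"hand":0},
    {"xyz":[0,0,0],"turn":[0,0,0],"hand":0},
  ],
)

```text
clock: 23.8
position: [0.4429, -0.3861, 0.0026]
tool_rot: [0.0, 0.024, 1.0, -0.0]
wrist_force: [1.1, -0.2, 2.0]
width: 0.012
grasp_force: 30.0
```

send_rows(
  series=[
    {"xyz":[0,0,0],"turn":[0,0,0],"hand":0},
    {"xyz":[0,0,-5],"turn":[0,0,0],"hand":0},
    {"xyz":[0,0,-15],"turn":[0,0,0],"hand":0},
    {"xyz":[0,0,-20],"turn":[0,0,0],"hand":0},
    {"xyz":[0,0,-20],"turn":[0,0,0],"hand":0},
    {"xyz":[0,0,-20],"turn":[0,0,0],"hand":0},
    {"xyz":[0,0,-10],"turn":[0,0,-5.8],"hand":0},
    {"xyz":[0,0,0],"turn":[0,0,-5.8],"hand":0},
    {"xyz":[0,0,0],"turn":[0,0,0],"hand":0},
    {"xyz":[0,0,0],"turn":[0,0,0],"hand":0},
  ],
)

```text
clock: 24.8
position: [0.4427, -0.3858, 0.0927]
tool_rot: [0.0, -0.076, 0.997, -0.0]
wrist_force: [-0.3, 0.5, -0.0]
width: 0.0119
grasp_force: 30.0
```

```bash
python3 to.py .4508 -.0427 .0175 9.0
```

```text
t 24.8 pos [ 0.4427 -0.3858  0.0927] yaw 98.72 tilt [ 0.01 -0.01] w 0.0119 g 30.0 F [-0.3  0.5 -0. ] q [-0.77  0.07  1.48  0.    1.59 -2.5 ]
turn -0.3 shift after turn [-61.7 337.7  75.1] before turn [-60.  338.   75.1]
```

send_rows(
  series=[
    {"xyz":[-5,34,0],"turn":[0,0,-0.3],"hand":0},
    {"xyz":[-6,36,0],"turn":[0,0,0],"hand":0},
    {"xyz":[-7,38,0],"turn":[0,0,0],"hand":0},
    {"xyz":[-7,38,0],"turn":[0,0,0],"hand":0},
    {"xyz":[-7,38,0],"turn":[0,0,0],"hand":0},
    {"xyz":[-7,38,0],"turn":[0,0,0],"hand":0},
    {"xyz":[-7,38,0],"turn":[0,0,0],"hand":0},
    {"xyz":[-7,38,0],"turn":[0,0,0],"hand":0},
    {"xyz":[-8,39,0],"turn":[0,0,0],"hand":0},
    {"xyz":[0,0,15],"turn":[0,0,0],"hand":0},
  ],
)

```text
clock: 25.8
position: [0.4505, -0.0397, 0.0791]
tool_rot: [0.002, -0.081, 0.997, 0.0]
wrist_force: [0.5, 0.1, -1.2]
width: 0.0119
grasp_force: 30.0
```

send_rows(
  series=[
    {"xyz":[0,0,15],"turn":[0,0,0],"hand":0},
    {"xyz":[0,0,0],"turn":[0,0,0],"hand":0},
    {"xyz":[0,0,0],"turn":[0,0,0],"hand":0},
    {"xyz":[0,0,0],"turn":[0,0,0],"hand":0},
  ],
)

```text
clock: 26.2
position: [0.4495, -0.0445, 0.0624]
tool_rot: [0.0, -0.079, 0.997, -0.0]
wrist_force: [0.4, -0.6, 0.2]
width: 0.012
grasp_force: 30.0
```

```bash
python3 to.py .4508 -.0427 .0174 9.0
```

```text
t 26.2 pos [ 0.4495 -0.0445  0.0624] yaw 99.05 tilt [ 0.01 -0.01] w 0.012 g 30.0 F [ 0.4 -0.6  0.2] q [-0.17 -0.29  1.87 -0.    1.56 -1.9 ]
turn 0.1 shift after turn [-1.6  1.6 45. ] before turn [-1.6  1.6 45. ]
```

send_rows(
  series=[
    {"xyz":[-1.6,1.6,15],"turn":[0,0,0],"hand":0},
    {"xyz":[0,0,12],"turn":[0,0,0],"hand":0},
    {"xyz":[0,0,9],"turn":[0,0,0],"hand":0},
    {"xyz":[0,0,4],"turn":[0,0,0],"hand":0},
    {"xyz":[0,0,2],"turn":[0,0,0],"hand":0},
    {"xyz":[0,0,1],"turn":[0,0,0],"hand":0},
    {"xyz":[0,0,1],"turn":[0,0,0],"hand":0},
    {"xyz":[0,0,0.5],"turn":[0,0,0],"hand":0},
    {"xyz":[0,0,0],"turn":[0,0,0],"hand":0},
  ],
)

```text
clock: 27.1
position: [0.4511, -0.0418, 0.0182]
tool_rot: [0.0, -0.08, 0.997, -0.0]
wrist_force: [-0.4, -0.7, 0.8]
width: 0.012
grasp_force: 30.0
```

send_rows(
  series=[
    {"xyz":[0,0,0],"turn":[0,0,0],"hand":0.17},
    {"xyz":[0,0,0],"turn":[0,0,0],"hand":0.2},
    {"xyz":[0,0,0],"turn":[0,0,0],"hand":0.3},
    {"xyz":[0,0,0],"turn":[0,0,0],"hand":0.35},
    {"xyz":[0,0,0],"turn":[0,0,0],"hand":0.35},
    {"xyz":[0,0,-5],"turn":[0,0,0],"hand":0.35},
    {"xyz":[0,0,-20],"turn":[0,0,0],"hand":0.35},
    {"xyz":[0,0,-30],"turn":[0,0,0],"hand":0.35},
    {"xyz":[0,0,-30],"turn":[0,0,0],"hand":0.35},
    {"xyz":[0,0,0],"turn":[0,0,0],"hand":0.35},
  ],
)

```text
clock: 28.1
position: [0.453, -0.042, 0.1079]
tool_rot: [0.004, -0.08, 0.997, -0.001]
wrist_force: [0.3, 0.8, -0.1]
width: 0.0304
grasp_force: 0.0
```

send_rows(
  series=[
    {"xyz":[0,36,-10],"turn":[0,0,0],"hand":0.35},
    {"xyz":[0,36,0],"turn":[0,0,0],"hand":0.35},
    {"xyz":[0,36,0],"turn":[0,0,0],"hand":0.35},
    {"xyz":[0,36,0],"turn":[0,0,0],"hand":0.35},
    {"xyz":[0,36,0],"turn":[0,0,0],"hand":0.35},
    {"xyz":[0,36,0],"turn":[0,0,0],"hand":0.35},
    {"xyz":[0,30,0],"turn":[0,0,0],"hand":0.35},
    {"xyz":[0,0,0],"turn":[0,0,0],"hand":0.35},
    {"xyz":[0,0,0],"turn":[0,0,0],"hand":0.35},
  ],
)

```text
clock: 29.0
position: [0.4111, 0.2013, 0.112]
tool_rot: [-0.001, -0.081, 0.997, -0.0]
wrist_force: [0.2, -0.1, -0.7]
width: 0.0303
grasp_force: 0.0
```

Run:
```python
from h import *
b=imaging.capture("top");a=imaging.capture("side")
# predicted seated post axes at z=.0225 (visible centre)
C=np.array([(.4508,-.0427),(.471,-.0901),(.4912,-.1376),(.5114,-.185)]);e=np.array([np.cos(.1576),np.sin(.1576)])
o=cv2.resize(b[170:310,310:440],None,fx=4,fy=4,interpolation=cv2.INTER_CUBIC)[:,:,::-1].copy()
for c,L in zip(C,(75,100,125,150)):
    for s in(-1,1):
        q=(proj("top",[*(c+s*e*L/2e3),.0225])[0]-[310,170]+.5)*4-.5
        cv2.drawMarker(o,tuple(q.round().astype(int).tolist()),(0,0,255),cv2.MARKER_CROSS,10,1)
cv2.imwrite("pics/f1.png",o)
cv2.imwrite("pics/f2.png",cv2.resize(a[205:280,265:375],None,fx=7,fy=7,interpolation=cv2.INTER_CUBIC)[:,:,::-1])
```

```text
(no output)
```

View pics/f1.png

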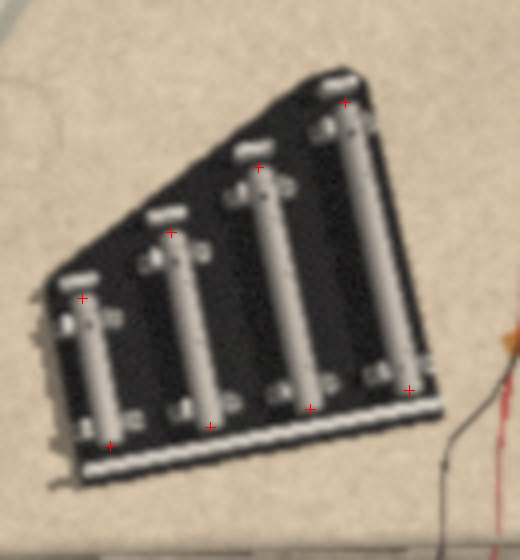

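View pics/f2.png

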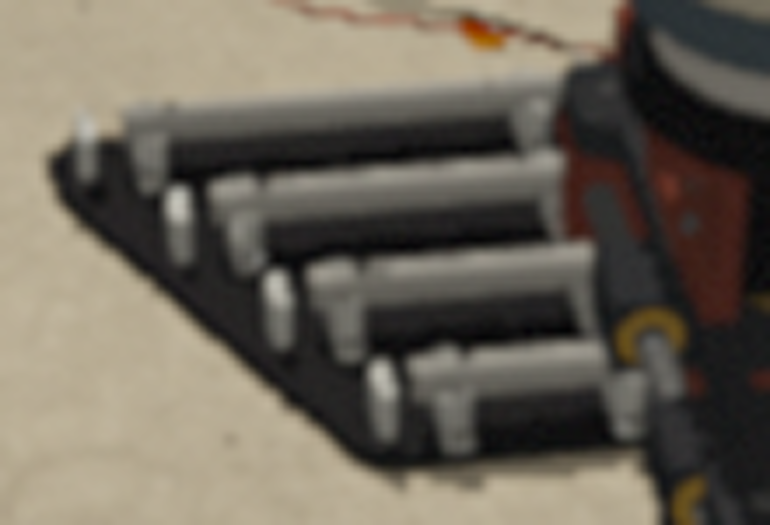

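All four posts lie in their own bays. Both ends of each match the predicted seated points to about 1 px, and the side view shows them level in the V-blocks with the gripper clear. Handing in.

```bash
python3 -c "
from workcell import ticket; print(ticket.finish_job())"
```

```text
the job is handed in; nothing more can be done
None
```

All four posts are released and lying level in their own bays in order of length, as the last top and side views showed; the job was handed in about 29 s into the 106 s limit, and no verdict came back.

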